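Put a graphite sizing plug back in its socket

ROBOT

A 6-joint arm with a two-finger parallel gripper is mounted at the origin on the work surface. World frame = base frame: x ahead of the robot, y to its left, z up, the work surface at z = 0. Lengths are in mm, angles in rad, forces in N, time in s.
With the tool pointing down it reaches from about 275 to 750 mm from the base axis. Payload 10.2 kg.
Tool frame: the origin (TCP) lies between the finger pads; the fingertips stand 17 mm ahead of it and the grasp point (between the pads) lies 2 mm behind it; z points along the fingers, y is the line along which they close (so a half turn about z gives the same grasp; the last joint's range is limited). The gripper opens to 85 mm and grips with 20 to 120 N. Pads are 22 mm wide; open, the fingers measure 114 mm over their backs; the gripper's body (76 mm by 85 mm) begins 54 mm behind the grasp point. The pads swing forward as they close: fully open they stand 13 mm farther back than shut.
Start: joints at [1, 0.313, 1.498, -0, 1.331, -0.223], TCP at [178.949, 493.567, 215.194] pointing down, gripper open.
Joint ranges: [-2.94, 2.94], [-0.97, 2.17], [0.19, 2.56], [-1.23, 4.37], [0.02, 3.11], [-2.88, 2.88]. Speed limits (rad/s): [2.39, 2.39, 3.01, 3.14, 3.14, 3.14].

INTERFACE

Orientations are given as a unit quaternion [w, x, y, z].
In Python, from rig import * gives the robot as it stands.
- The arm moves only by the tool step_arm, never from a script. Its argument "commands" is text: rows parted by semicolons, each of 7 numbers parted by spaces: the opening, from 0 (shut) to 1 (fully open), then the shift along the tool's x, y, z in cm, then the turn, a rotation vector about the tool's x, y, z in rad. In form: hand x y z rx ry rz; .... A call has 1 to 20 rows; each row is the pose to reach, as a shift and turn from the pose commanded when the call began, along the tool's axes at that moment; what a row does not reach only later rows make up. A row lasts 1/12 s, in which the tool goes at most 41.7 mm and 7.16 degrees, less where a joint would pass 70% of its speed; a pose out of reach is approached as far as the arm can. A call with a gripper value outside its range is refused whole. The fingers move at their own pace and stop on an object; "newtons" is the grip in N (left out, the last holds). Time passes only in rows, so rows that repeat a pose let the fingers close. It gives the time, the measured TCP pose, the force, the opening and the grip force at its end, in the units of the state.
- sense(): the state, without advancing time (a new reading comes with each control period).
- capture(name): name is "scene" or "top" or "wrist"; returns the picture (480x640x3 uint8, red, green, blue); there is no depth.
- camera_model(name): a dict with "mtx" (3x3 intrinsics, pixels), "eye" and "rotation" of the camera in the world. Camera axes: x right, y down, z forward; pixel columns grow to the right and rows downward; lengths in mm; the calibration is good to about 2 mm. A picture is of the moment at which its call begins: read the wrist's pose just before it. camera_model takes no time and is no camera call; for the wrist camera it gives the pose at the moment of the call.
- finish_job(): hands the job in; it is judged then, once.
Trained networks look in the newest picture that a camera, given by its name, has taken for a name from the list of things; names that differ only in an ending like _2 or _b are one class to them, and where a whole thing is asked for, a point or a joint stands for the part that bears it (a point fixed in the world has none). Each returns a list of dicts, best first, with "score" (0 to 1); they miss things now and then, are a little off and sometimes report something else, mostly with a low value. They report only what shows in the picture. A call takes as long as a camera call.
- search_frame(camera, label): "rect" ([centre column, centre row, width, height] in pixels, round what is visible of it).
- trace(camera, label): "mask" (480x640 bool, what is visible of it) and "rect" ([centre column, centre row, width, height] in pixels, round what is visible of it).
- spot_point(camera, label): "xy" ([column, row] in pixels: a listed point, or the origin of a listed thing).
The state is a dict: "time_s": time; "joints": joint angles; "dq": joint speeds; "tau": joint torques, N m; "eef_pos": TCP position; "ee_rot": TCP orientation; "force": force on the tool from outside, world axes, zero at the start; "wrist_torque": the same for the moment, N m; "grip_width": opening from 0.0 (shut) to 1.0 (fully open); "grip_force": force on a finger pad.
Only numpy, scipy, OpenCV 4.12 (cv2) and the standard library are available. Lean on these libraries where they do the work, as an engineer would, in place of code of your own. Each camera call takes 0.05 s, during which the arm holds its last target. There are 200 camera calls.

TASK

Put the graphite sizing plug that stands by itself in front of the rack back into the pipe socket whose bore fits its diameter, standing right down on the socket's floor, and let go of it. The sockets were welded on by eye, so feel for the bore with a light touch: graphite is brittle, never press or knock it hard against the rack. Leave the two plugs beside the mug, the plug already in the rack and the mug where they are.

Things in the scene. Friction and masses are not known exactly. Their poses are not given: they have to be found in the camera images.
- rack: tool rack, fixed: steel flat bar 60 x 290 mm, 6 mm thick, with five upright pipe sockets in a row, 50 mm apart: at x = 0, y = -100, -50, 0, +50, +100 mm for plugs of 16, 20, 24, 28, 32 mm in that order. Welded by eye: those for 20 to 28 mm sit 2 to 6 mm off the row's line, some to +x, some to -x, and up to 4 mm off in y. Origin: centre of the bar's underside, on the bench; y along the row, z up. Keep forces on it below 25 N
- rack_rim (a point): the rack's middle at the height of the socket rims, 66 mm above the bench; axes as the rack's. Each pipe is 60 mm tall, wall 3.2 mm; its bore is 1.5 mm wider than its plug, straight, square-edged, and ends on the bar (floor 6 mm above the bench, 60 mm below the rim). The 32 mm socket holds its plug, the others are empty. A plug belongs in its own size, not in a wider one
- plug20_mid (a point): graphite sizing plug, 20 mm: dark graphite cylinder 20 mm in diameter, 65 mm long (lower edge chamfered 1 mm), then a 10 mm steel ferrule and a 50 mm wooden handle, both 18 mm in diameter; 125 mm tall, about 70 g, standing upright on its flat end. This point: half-way up on its axis, 62.5 mm above the lower end; z up the handle
- plug24_mid (a point): graphite sizing plug, 24 mm: dark graphite cylinder 24 mm in diameter, 65 mm long (lower edge chamfered 1 mm), then a 10 mm steel ferrule and a 50 mm wooden handle, both 22 mm in diameter; 125 mm tall, about 96 g, standing upright on its flat end. This point: half-way up on its axis, 62.5 mm above the lower end; z up the handle
- plug28_mid (a point): graphite sizing plug, 28 mm: dark graphite cylinder 28 mm in diameter, 65 mm long (lower edge chamfered 1 mm), then a 10 mm steel ferrule and a 50 mm wooden handle, both 26 mm in diameter; 125 mm tall, about 128 g, standing upright on its flat end. This point: half-way up on its axis, 62.5 mm above the lower end; z up the handle
- plug32_mid (a point): graphite sizing plug, 32 mm: dark graphite cylinder 32 mm in diameter, 65 mm long (lower edge chamfered 1 mm), then a 10 mm steel ferrule and a 50 mm wooden handle, both 30 mm in diameter; 125 mm tall, about 164 g, standing upright on its flat end. This point: half-way up on its axis, 62.5 mm above the lower end; z up the handle. Already home in the rack; it stays there
- mug: blue insulated mug with a lid, 82 mm in diameter, 128 mm tall, handle on its +y side out to 72 mm; origin at the centre of its underside. Two of the plugs 20, 24 and 28 stand within 180 mm of its axis and stay there; the third stands by itself in front of the rack, more than 200 mm from the mug, and is the one to put away. Which one varies

How it is judged (in metres and radians):
At the end, for the whole second after the job is handed in: The lone plug stands in the socket of its own diameter, upright (within 0.08 rad), its end at most 3 mm above the socket floor, at rest and released; the two plugs by the mug are upright within 20 mm of their start, the 32 mm plug within 12 mm and the mug within 30 mm (distance of plug32_mid from where it was at the start of the episode below 0.012 m and distance of mug from where it was at the start of the episode below 0.03 m and ((z of plug20_mid in the frame of rack between 0.064 and 0.0715 m and x of plug20_mid in the frame of rack between -0.009 and 0.009 m and y of plug20_mid in the frame of rack between -0.059 and -0.041 m and angle between plug20_mid's own z axis and vertical below 0.08 rad and linear speed of plug20 below 0.02 m/s and distance of each of plug24_mid, plug28_mid from where it was at the start of the episode below 0.02 m and angle between each of plug24_mid, plug28_mid's own z axis and vertical below 0.1 rad and horizontal distance between each of plug24_mid, plug28_mid and mug below 0.19 m) or (z of plug24_mid in the frame of rack between 0.064 and 0.0715 m and x of plug24_mid in the frame of rack between -0.009 and 0.009 m and y of plug24_mid in the frame of rack between -0.009 and 0.009 m and angle between plug24_mid's own z axis and vertical below 0.08 rad and linear speed of plug24 below 0.02 m/s and distance of each of plug20_mid, plug28_mid from where it was at the start of the episode below 0.02 m and angle between each of plug20_mid, plug28_mid's own z axis and vertical below 0.1 rad and horizontal distance between each of plug20_mid, plug28_mid and mug below 0.19 m) or (z of plug28_mid in the frame of rack between 0.064 and 0.0715 m and x of plug28_mid in the frame of rack between -0.009 and 0.009 m and y of plug28_mid in the frame of rack between 0.041 and 0.059 m and angle between plug28_mid's own z axis and vertical below 0.08 rad and linear speed of plug28 below 0.02 m/s and distance of each of plug20_mid, plug24_mid from where it was at the start of the episode below 0.02 m and angle between each of plug20_mid, plug24_mid's own z axis and vertical below 0.1 rad and horizontal distance between each of plug20_mid, plug24_mid and mug below 0.19 m))); the robot touches nothing.
It fails at once if the rack is pressed or knocked with more than 25 N (contact force between rack and anything else above 25 N).
It fails at once if a loose plug is tipped over (angle between any of plug20_mid, plug24_mid, plug28_mid's own z axis and vertical above 0.9 rad).
It fails at once if the plug already in the rack is pulled out or shifted (distance of plug32_mid from where it was at the start of the episode above 0.012 m).
It fails at once if the mug is shoved or tipped (distance of mug from where it was at the start of the episode above 0.03 m or angle between mug's own z axis and vertical above 0.3 rad).
It also fails if it takes over 58 s, if anything falls off the work surface, if the arm or the gripper's body presses on something with over 40 N, if the wrist force passes 120 N, or if a joint passes its speed limit or range.

## Working session

There is one attempt and no reset: what is moved stays moved. The work goes in short steps, Python scripts to look and compute and a tool call to move; the robot and the scene stay as the last step left them, time stands still between calls to the robot, and variables do not carry over. Pictures are saved under pics/ and viewed, at most 10 in all, crops included, and the job is handed in when it is done.

Besides the shell and the picture viewer there is one more tool, called after ">>>" as a command line: name --argument value ..., lists and objects as JSON in quotes. step_arm: Moves the arm, as the interface text tells. Its arguments: {"type":"object","properties":{"commands":{"type":"string"},"newtons":{"type":"number"}},"required":["commands"]}

```bash
mkdir -p pics
cat > h.py <<'E'
from rig import *
import numpy as np, cv2
def pix2z(cam,uv,z,m=None):
    m=m or camera_model(cam); K=np.array(m["mtx"]);R=np.array(m["rotation"]);e=np.array(m["eye"])
    d=R@np.linalg.solve(K,[uv[0],uv[1],1]); return e+d*(z-e[2])/d[2]
def proj(cam,p,m=None):
    m=m or camera_model(cam); K=np.array(m["mtx"]);R=np.array(m["rotation"]);e=np.array(m["eye"])
    q=K@(R.T@(np.array(p)-e)); return q[:2]/q[2]
def save(n,im): cv2.imwrite("pics/"+n,im[:,:,::-1])
E
python3 - <<'E'
from h import *
for c in("scene","top"):
    im=capture(c); save(c+"0.png",im); m=camera_model(c)
    print(c,np.round(m["eye"]),np.round(m["rotation"],2).tolist(),m["mtx"][0][0])
    for l,z in(("rack",0),("rack_rim",66),("plug20_mid",62.5),("plug24_mid",62.5),("plug28_mid",62.5),("plug32_mid",68.5),("mug",0)):
        for d in spot_point(c,l)[:3]:
            print(l,round(d["score"],2),np.round(d["xy"]),np.round(pix2z(c,d["xy"],z,m),1))
s=sense();print(s["time_s"],s["eef_pos"],s["ee_rot"],s["force"])
E
```

```text
scene [1420. -170.  740.] [-0.34, 0.67, 0.59, -0.31] 555.216447969387Traceback (most recent call last):
  File "<stdin>", line 7, in <module>
  File "h.py", line 5, in pix2z
    d=R@np.linalg.solve(K,[uv[0],uv[1],1]); return e+d*(z-e[2])/d[2]
      ~^~~~~~~~~~~~~~~~~~~~~~~~~~~~~~~~~~~
ValueError: matmul: Input operand 1 has a mismatch in its core dimension 0, with gufunc signature (n?,k),(k,m?)->(n?,m?) (size 3 is different from 4)
```

```bash
python3 -c "
import cv2,numpy as np
a=cv2.imread('pics/scene0.png');b=cv2.imread('pics/top0.png')
cv2.imwrite('pics/both.png',cv2.resize(np.hstack([a,b]),(800,300),interpolation=cv2.INTER_AREA))"
```

```text
[ WARN:0@0.012] global loadsave.cpp:275 findDecoder imread_('pics/top0.png'): can't open/read file: check file path/integrity
Traceback (most recent call last):
ValueError: all the input arrays must have same number of dimensions, but the array at index 0 has 3 dimension(s) and the array at index 1 has 1 dimension(s)
```

```bash
cat > h.py <<'E'
from rig import *
import numpy as np, cv2
from scipy.spatial.transform import Rotation as Ro
def cam(m):
    return np.array(m["mtx"]),Ro.from_quat(m["rotation"],scalar_first=True).as_matrix(),np.array(m["eye"])
def pix2z(c,uv,z,m=None):
    K,R,e=cam(m or camera_model(c))
    d=R@np.linalg.solve(K,[uv[0],uv[1],1]); return e+d*(z-e[2])/d[2]
def proj(c,p,m=None):
    K,R,e=cam(m or camera_model(c))
    q=K@(R.T@(np.array(p)-e)); return q[:2]/q[2]
def save(n,im): cv2.imwrite("pics/"+n,im[:,:,::-1])
E
python3 - <<'E'
from h import *
for c in("scene","top"):
    im=capture(c); save(c+"0.png",im); m=camera_model(c)
    print(c,np.round(m["eye"]),np.round(m["rotation"],2).tolist(),m["mtx"][0][0])
    for l,z in(("rack",0),("rack_rim",66),("plug20_mid",62.5),("plug24_mid",62.5),("plug28_mid",62.5),("plug32_mid",68.5),("mug",0)):
        for d in spot_point(c,l)[:3]:
            print(l,round(d["score"],2),np.round(d["xy"]),np.round(pix2z(c,d["xy"],z,m),1))
s=sense();print(s["time_s"],s["eef_pos"],s["ee_rot"],s["force"])
a=cv2.imread('pics/scene0.png');b=cv2.imread('pics/top0.png')
cv2.imwrite('pics/both.png',cv2.resize(np.vstack([a,b]),(400,600),interpolation=cv2.INTER_AREA))
E
```

```text
scene [1420. -170.  740.] [-0.34, 0.67, 0.59, -0.31] 555.216447969387
rack 0.66 [431. 289.] [598.4 154.9   0. ]
rack_rim 0.63 [432. 264.] [599.9 148.3  66. ]
plug20_mid 0.86 [355. 232.] [467.9  20.   62.5]
plug24_mid 0.83 [237. 234.] [ 443.1 -230.1   62.5]
plug28_mid 0.65 [218. 263.] [ 536.9 -267.7   62.5]
plug32_mid 0.88 [483. 265.] [616.9 244.4  68.5]
plug32_mid 0.59 [429. 289.] [672.9 121.5  68.5]
mug 0.81 [184. 268.] [ 462.1 -348.7    0. ]
top [ 392.  -84. 1084.] [0.03, -0.7, 0.71, -0.04] 448.51791207237216
rack 0.92 [214. 201.] [596.5 150.2   0. ]
rack_rim 0.69 [208. 198.] [591.6 150.7  66. ]
plug20_mid 0.63 [265. 256.] [455.9  21.1  62.5]
plug20_mid 0.49 [419. 257.] [ 446.8 -329.7   62.5]
plug24_mid 0.45 [376. 255.] [ 453.8 -232.2   62.5]
plug28_mid 0.57 [392. 215.] [ 543.8 -271.7   62.5]
plug28_mid 0.28 [166. 188.] [618.5 248.2  62.5]
0.9 [178.95609719 493.56929727 215.19229714] [ 1.78791782e-06  1.73024470e-01  9.84917526e-01 -6.11764440e-06] [-0.18463188  0.59955991  0.67136192]
```

View pics/top0.png

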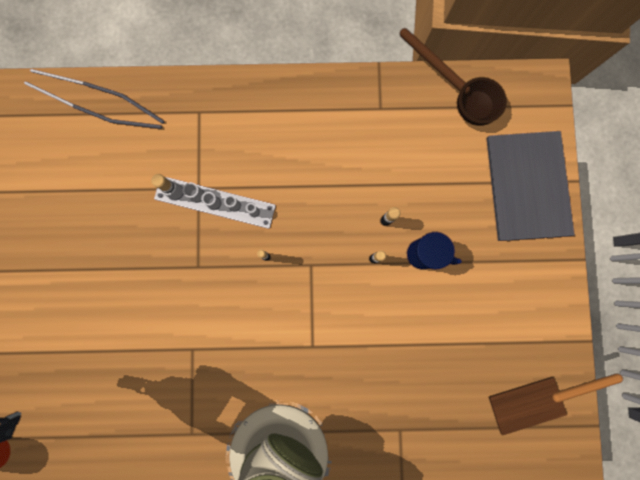

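View pics/scene0.png

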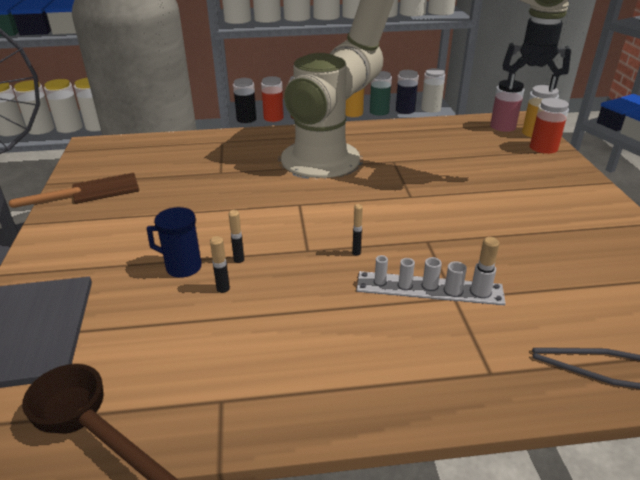

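```bash
cat >> h.py <<'E'
def rel(p,ydir=None):
    """shift (cm) in tool axes and rz to reach world TCP p, with tool y along ydir"""
    s=sense(); R=Ro.from_quat(s["ee_rot"],scalar_first=True)
    d=R.inv().apply(np.array(p)-s["eef_pos"])/10
    T=R
    if ydir is not None:
        y=np.array([ydir[0],ydir[1],0.])/np.hypot(*ydir[:2]); z=np.array([0,0,-1.]); T=Ro.from_matrix(np.c_[np.cross(y,z),y,z])
    return np.round(d,2),np.round((R.inv()*T).as_rotvec(),3)
E
python3 - <<'E'
from h import *
s=sense(); m=camera_model("wrist"); R=Ro.from_quat(s["ee_rot"],scalar_first=True)
K,Rc,e=cam(m)
print("cam in tool",R.inv().apply(e-s["eef_pos"]),"axes",np.round(R.inv().as_matrix()@Rc,3),K)
r=trace("top","rack")[0]["mask"].astype(np.uint8)
print(cv2.minAreaRect(cv2.findNonZero(r)))
b=cv2.boxPoints(cv2.minAreaRect(cv2.findNonZero(r)))
m=camera_model("top")
print([np.round(pix2z("top",q,6,m)[:2]) for q in b])
for c in("scene","top"):
  for l in("plug20_mid","plug24_mid","plug28_mid"):
    for d in search_frame(c,l)[:2]: print(c,l,round(d["score"],2),np.round(d["rect"],1))
print(rel([480,50,320],[.2,.98]), rel([480,50,320],[-.2,-.98]))
E
```

```text
cam in tool [  79.03103153    0.68123525 -158.59169186] axes [[ 0.001 -0.951 -0.311]
 [ 1.     0.001 -0.   ]
 [ 0.001 -0.311  0.951]] [[355.56365374   0.         319.67499586]
 [  0.         355.56365374 240.54791072]
 [  0.           0.           1.        ]]
((214.668701171875, 201.414306640625), (118.31422424316406, 25.23858642578125), 14.500167846679688)
[array([604., 295.]), array([664., 280.]), array([586.,   1.]), array([526.,  17.])]
scene plug20_mid 0.6 [356.3 230.6  13.2  49.6]
scene plug24_mid 0.88 [237.7 234.9  14.4  55.5]
scene plug28_mid 0.95 [219.8 263.8  20.3  63.2]
top plug20_mid 0.67 [264.  257.2  16.8  10.2]
top plug24_mid 0.42 [378.  256.8  17.3  14. ]
top plug28_mid 0.75 [390.6 214.9  21.3  18.3]
(array([-43.42, -31.44, -10.48]), array([-0.   ,  0.   , -0.146])) (array([-43.42, -31.44, -10.48]), array([0.   , 0.   , 2.995]))
```

>>> step_arm --commands "1 -45.3 -30.8 -8.5 0 0 -0.075;1 -45.3 -30.8 -8.5 0 0 -0.075;1 -45.3 -30.8 -8.5 0 0 -0.075;1 -45.3 -30.8 -8.5 0 0 -0.075;1 -45.3 -30.8 -8.5 0 0 -0.075;1 -45.3 -30.8 -8.5 0 0 -0.075;1 -45.3 -30.8 -8.5 0 0 -0.075;1 -45.3 -30.8 -8.5 0 0 -0.075;1 -45.3 -30.8 -8.5 0 0 -0.075;1 -45.3 -30.8 -8.5 0 0 -0.075;1 -45.3 -30.8 -8.5 0 0 -0.075;1 -45.3 -30.8 -8.5 0 0 -0.075;1 -45.3 -30.8 -8.5 0 0 -0.075;1 -45.3 -30.8 -8.5 0 0 -0.075;1 -45.3 -30.8 -8.5 0 0 -0.075;1 -45.3 -30.8 -8.5 0 0 -0.075;1 -45.3 -30.8 -8.5 0 0 -0.075"

```text
time_s: 2.67
eef_pos: [499.2, 50.6, 300.1]
ee_rot: [-0.0, 0.135, 0.991, 0.0]
force: [-1.0, 0.1, -0.1]
grip_width: 0.999
grip_force: 0.0
```

Run:
```python
from h import *
s=sense();print(s["time_s"],s["eef_pos"],s["force"])
m=camera_model("wrist")
im=capture("wrist"); save("w1.png",im)
for l,z in(("rack",0),("rack_rim",66),("plug20_mid",62.5),("plug24_mid",62.5),("plug28_mid",62.5),("plug32_mid",68.5)):
    for d in spot_point("wrist",l)[:2]:
        print(l,round(d["score"],2),np.round(d["xy"]),np.round(pix2z("wrist",d["xy"],z,m),1))
r=trace("wrist","rack")
if r:
  b=cv2.boxPoints(cv2.minAreaRect(cv2.findNonZero(r[0]["mask"].astype(np.uint8))));print(np.round(b))
print([np.round(proj("wrist",[595-.269*50+.963*0,148-.963*50,66],m))])
```

```text
2.6667 [499.20096237  50.6492151  300.10056735] [-1.01950794  0.08410409 -0.05804339]
rack 0.82 [410. 240.] [599.9 149.8   0. ]
rack_rim 0.84 [422. 254.] [595.5 150.   66. ]
rack_rim 0.44 [286. 170.] [458.8  23.9  66. ]
plug20_mid 0.66 [287. 170.] [460.1  25.   62.5]
plug24_mid 0.67 [ 70. 226.] [ 453.4 -236.5   62.5]
plug28_mid 0.9 [ 82. 298.] [ 541.6 -265.7   62.5]
plug32_mid 0.76 [505. 255.] [621.1 242.7  68.5]
plug32_mid 0.35 [ 69. 224.] [ 450.2 -231.2   68.5]
[[301. 271.]
 [301. 216.]
 [522. 217.]
 [522. 272.]]
[array([378., 254.])]
```

View pics/w1.png

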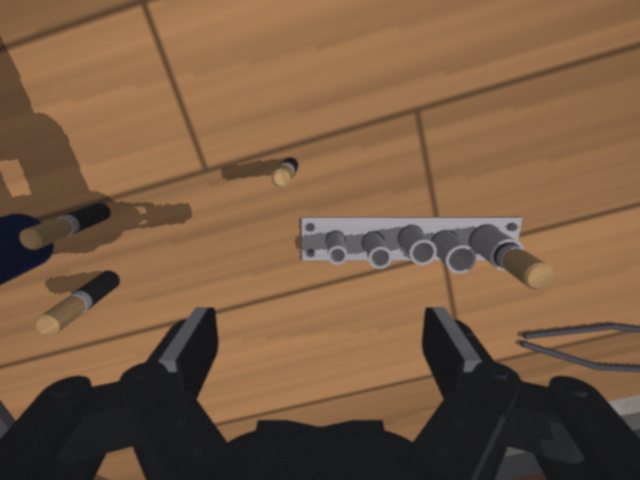

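```bash
cat >> h.py <<'E'
from scipy.optimize import least_squares
t_=np.linspace(0,2*np.pi,40,endpoint=False)
def circ(x,y,z,r): return np.c_[x+r*np.cos(t_),y+r*np.sin(t_),0*t_+z]
def hullmask(pts,c,m):
    q=np.array([proj(c,p,m) for p in pts]); k=np.zeros((480*4,640*4),np.uint8)
    cv2.fillConvexPoly(k,cv2.convexHull(np.round((q+.5)*4).astype(np.int32)),1); return k
def cen(mask):
    M=cv2.moments(mask.astype(np.uint8),True); return np.array([M["m10"]/M["m00"],M["m01"]/M["m00"]]),M["m00"]
def fitplug(c,mask,xy,D,m):
    g,a=cen(mask)
    xy=np.array(xy,float)
    for _ in range(6):
        f=lambda v:cen(hullmask(np.r_[circ(*v,0,D/2),circ(*v,65,D/2),circ(*v,125,D/2-1)],c,m))
        g0,a0=f(xy); g0=g0/4-.5+.125; 
        J=np.c_[f(xy+[8,0])[0]-f(xy-[8,0])[0],f(xy+[0,8])[0]-f(xy-[0,8])[0]]/4/16
        xy=xy+np.linalg.solve(J,g-g0)
    return xy,a,a0/16
E
python3 - <<'E'
from h import *
for c in("wrist","top","scene"):
    m=camera_model(c)
    for D,l,xy in((20,"plug20_mid",(460,22)),(24,"plug24_mid",(453,-234)),(28,"plug28_mid",(542,-268))):
        for d in trace(c,l)[:1]:
            try:print(c,l,round(d["score"],2),np.round(d["rect"]),*fitplug(c,d["mask"],xy,D,m))
            except Exception as e:print(c,l,e)
im=cv2.imread("pics/w1.png")[205:290,290:530]
cv2.imwrite("pics/w1z.png",cv2.resize(im,None,fx=3.3,fy=3.3,interpolation=cv2.INTER_CUBIC))
print(sense()["time_s"])
E
```

```text
wrist plug20_mid 0.79 [286. 173.  29.  31.] [459.49705905  23.05672429] 533.0 579.9375
wrist plug24_mid 0.69 [285. 174.  23.  29.] [459.22154318  23.46322632] 529.0 764.0625
wrist plug28_mid 0.73 [ 66. 228.  92.  47.] [ 450.92280898 -232.51658196] 1886.0 2464.625
top plug24_mid 0.55 [377. 256.  13.  13.] [ 449.75935291 -235.05545132] 148.0 177.0
top plug28_mid 0.48 [392. 214.  21.  18.] [ 540.88717533 -266.64124644] 209.0 263.25
scene plug20_mid 0.94 [357. 232.  13.  52.] [460.46913426  25.54326234] 438.0 493.5625
scene plug24_mid 0.61 [238. 235.  20.  52.] [ 450.58780709 -231.71833244] 576.0 616.5625
scene plug28_mid 0.63 [220. 262.  20.  57.] [ 542.49580345 -264.42909696] 775.0 826.625
3.5167
```

View pics/w1z.png

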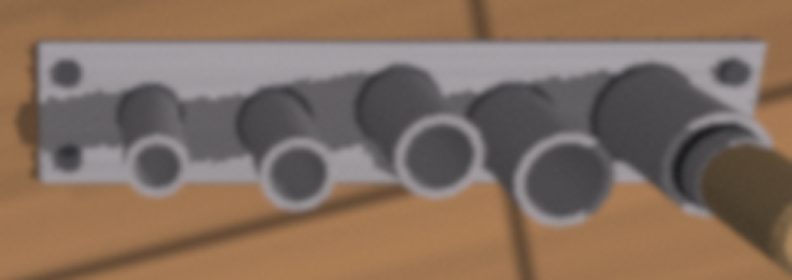

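Run:
```python
from h import *
m=camera_model("wrist")
for u in((337.6,255),(380,257.4),(422.5,251.5),(460.5,259)): print(np.round(pix2z("wrist",u,66,m),1))
print(rel([460,24,165]))
```

```text
[570.4  52.3  66. ]
[586.7  99.7  66. ]
[592.9 149.4  66. ]
[614.2 190.9  66. ]
(array([ 3.15, -3.54, 13.52]), array([0., 0., 0.]))
```

>>> step_arm --commands "1 3.15 -3.55 13.5 0 0 0;1 3.15 -3.55 13.5 0 0 0;1 3.15 -3.55 13.5 0 0 0;1 3.15 -3.55 13.5 0 0 0;1 3.15 -3.55 13.5 0 0 0;1 3.15 -3.55 13.5 0 0 0" --newtons 25

```text
time_s: 4.02
eef_pos: [460.3, 23.8, 165.7]
ee_rot: [0.0, 0.136, 0.991, 0.0]
force: [-0.3, 0.5, 1.2]
grip_width: 0.999
grip_force: 0.0
```

Run:
```python
from h import *
m=camera_model("wrist"); im=capture("wrist"); save("w2.png",im)
for d in trace("wrist","plug20_mid")[:1]: print(d["score"],d["rect"],fitplug("wrist",d["mask"],(460,24),20,m))
print(proj("wrist",[460,24,125],m),proj("wrist",[460,24,0],m))
s=sense();print(s["time_s"],s["eef_pos"])
```

```text
0.7 [317.3, 238.8, 29.4, 68.9] (array([458.39661147,  23.97121136]), 1738.0, 1803.6875)
[318.85354618 261.95973703] [319.23553132 212.83063048]
4.1167 [461.33849576  23.88037161 166.94846577]
```

View pics/w2.png

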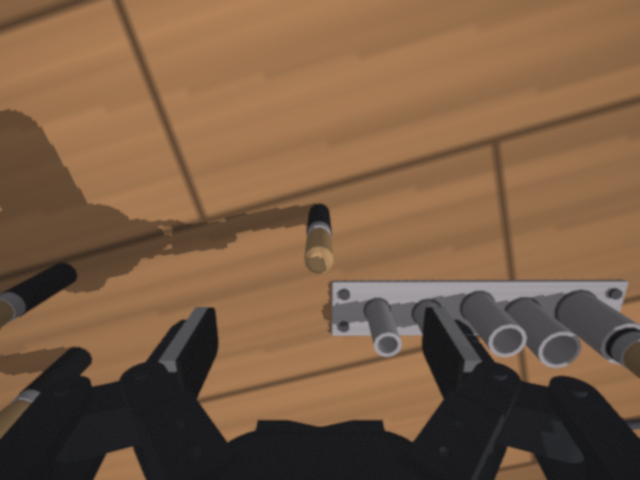

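>>> step_arm --commands "1 0.1 0 3 0 0 0;1 0.1 0 6.7 0 0 0;1 0.1 0 6.7 0 0 0;1 0.1 0 6.7 0 0 0;0 0.1 0 6.7 0 0 0;0 0.1 0 6.7 0 0 0;0 0.1 0 6.7 0 0 0;0 0.1 0 6.7 0 0 0;0 0.1 0 6.7 0 0 0;0 0.1 0 6.7 0 0 0;0 0.1 0 6.7 0 0 0;0 0.1 0 6.7 0 0 0;0 0.1 0 6.7 0 0 0;0 0.1 0 6.7 0 0 0" --newtons 25

```text
time_s: 5.28
eef_pos: [459.5, 24.1, 98.7]
ee_rot: [0.001, 0.136, 0.991, -0.0]
force: [0.0, 0.6, 4.3]
grip_width: 0.196
grip_force: 24.4
```

>>> step_arm --commands "0 0 0 -3 0 0 0;0 0 0 -6 0 0 0;0 0 0 -9.7 0 0 0;0 -3 2 -9.7 0 0 0;0 -6 4 -9.7 0 0 0;0 -9 6 -9.7 0 0 0;0 -10.2 6.7 -9.7 0 0 0;0 -10.2 6.7 -9.7 0 0 0;0 -10.2 6.7 -9.7 0 0 0;0 -10.2 6.7 -9.7 0 0 0"

```text
time_s: 6.12
eef_pos: [574.4, 61.1, 194.9]
ee_rot: [-0.001, 0.136, 0.991, -0.0]
force: [-0.2, -0.1, -0.8]
grip_width: 0.192
grip_force: 24.7
```

Run:
```python
from h import *
m=camera_model("wrist"); s=sense(); im=capture("wrist"); save("w3.png",im)
print(s["time_s"],s["eef_pos"],s["force"],s["wrist_torque"],s["grip_width"])
p=s["eef_pos"]
print("pred plug tip",proj("wrist",p-[0,0,98.5],m),"sock20",proj("wrist",[586.7,99.7,66],m))
u,v=np.round(proj("wrist",[586.7,99.7,66],m)).astype(int)
x0,y0=min(u-80,250),min(v-60,200)
cr=im[y0:y0+150,x0:x0+200,::-1]; print(x0,y0)
cv2.imwrite("pics/w3z.png",cv2.resize(cr,None,fx=4,fy=4,interpolation=cv2.INTER_CUBIC))
```

```text
6.1167 [574.43588163  61.06274024 194.87629429] [-0.15756884 -0.07264171 -0.82436142] [-0.02541103  0.03604287  0.03014047] 0.1922166335463243
pred plug tip [318.98173061 234.4123734 ] sock20 [367.38816212 225.45397138]
250 165
```

View pics/w3z.png

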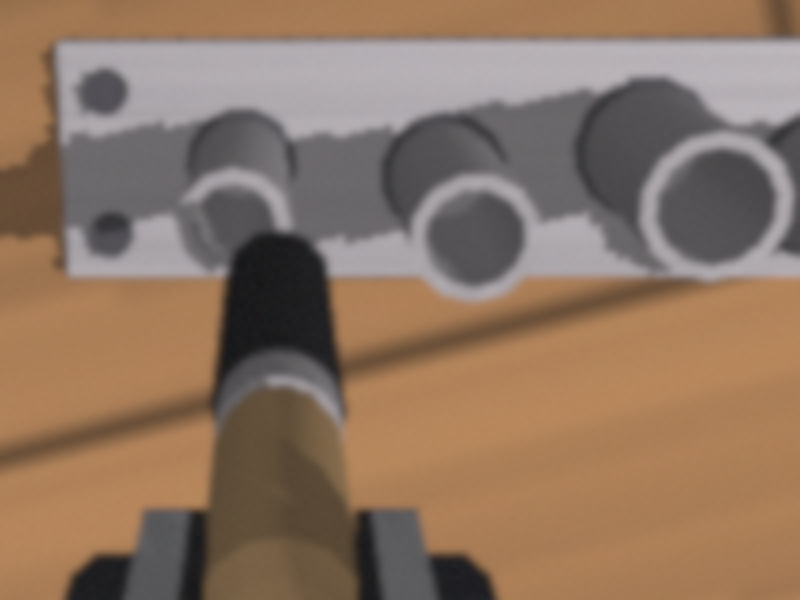

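Run:
```python
from h import *
m=camera_model("wrist"); s=sense()
im=cv2.imread("pics/w3.png"); g=cv2.resize(cv2.cvtColor(im,cv2.COLOR_BGR2GRAY)[195:255,335:400],None,fx=8,fy=8,interpolation=cv2.INTER_CUBIC)
for T in(120,130,140,150,160):
    cs,h=cv2.findContours((g>T).astype(np.uint8),cv2.RETR_CCOMP,cv2.CHAIN_APPROX_NONE)
    for c in cs:
        if 10000<cv2.contourArea(c)<60000 and cv2.pointPolygonTest(c,(267,235),False)>0:
            e=cv2.fitEllipse(c); u=(np.array(e[0])+.5)/8-.5+[335,195]
            print(T,np.round(u,2),np.round(np.array(e[1])/8,1),np.round(pix2z("wrist",u,66,m),2))
print(s["eef_pos"],s["force"],s["ee_rot"])
```

```text
120 [368.58 224.05] [23.  24.4] [585.97 100.88  66.  ]
130 [368.52 224.04] [23.7 25.1] [585.95 100.83  66.  ]
140 [368.47 224.04] [24.4 25.7] [585.93 100.79  66.  ]
150 [368.43 224.04] [25.1 26.5] [585.93 100.76  66.  ]
160 [368.43 224.05] [26.2 27.6] [585.93 100.76  66.  ]
[574.44540647  61.00709452 195.19049124] [-0.52256245  0.3908062  -1.07443353] [-3.35176705e-04  1.36105344e-01  9.90694312e-01 -5.62045275e-05]
```

>>> step_arm --commands "0 -0.05 2 0 0 0 0;0 -0.05 4.1 0 0 0 0;0 -0.05 4.1 1 0 0 0;0 -0.05 4.1 2 0 0 0;0 -0.05 4.1 2.5 0 0 0;0 -0.05 4.1 2.5 0 0 0;0 -0.05 4.1 2.5 0 0 0"

```text
time_s: 6.75
eef_pos: [586.5, 99.8, 170.0]
ee_rot: [-0.0, 0.136, 0.991, -0.0]
force: [0.7, 0.5, -0.4]
grip_width: 0.192
grip_force: 24.7
```

Run:
```python
from h import *
m=camera_model("wrist"); s=sense(); im=capture("wrist"); save("w4.png",im)
print(s["time_s"],s["eef_pos"],s["force"],s["wrist_torque"])
p=s["eef_pos"]; print(rel([585.8,100.3,p[2]]))
cv2.imwrite("pics/w4z.png",cv2.resize(im[180:330,230:430,::-1],None,fx=4,fy=4,interpolation=cv2.INTER_CUBIC))
```

```text
6.75 [586.48061048  99.83074357 170.04648884] [ 0.72726939  0.50466423 -0.42089293] [-0.01406079 -0.03102418  0.01260964]
(array([0.1 , 0.01, 0.04]), array([0., 0., 0.]))
```

View pics/w4z.png

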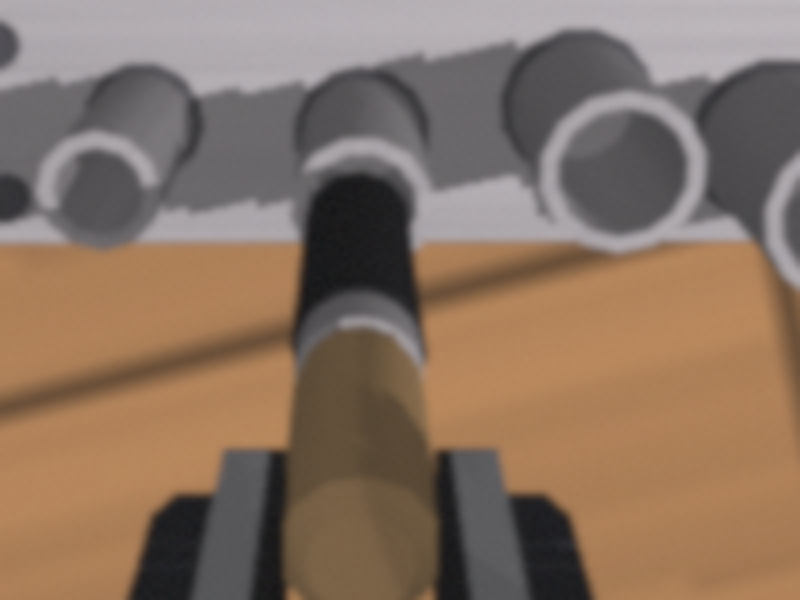

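```bash
cat > ring.py <<'E'
from h import *
def ring(fn,m,c0,span=100):
    g=cv2.cvtColor(cv2.imread("pics/"+fn),cv2.COLOR_BGR2GRAY).astype(np.float32)
    a0=np.arctan2(.269,-.963); a=a0+np.radians(np.linspace(-span,span,60))
    K,R,e=cam(m)
    def samp(x,y,r):
        P=np.c_[x+r*np.cos(a),y+r*np.sin(a),0*a+66]; q=(K@(R.T@(P-e).T)).T; q=(q[:,:2]/q[:,2:]).astype(np.float32)
        return cv2.remap(g,q[None,:,0].copy(),q[None,:,1].copy(),cv2.INTER_CUBIC).mean()
    f=lambda v:samp(*v,12.35)-.5*samp(*v,9.6)-.5*samp(*v,15.2)
    G=np.arange(-4,4.01,.2); S=np.array([[f((c0[0]+i,c0[1]+j)) for j in G] for i in G])
    i,j=np.unravel_index(S.argmax(),S.shape); return c0[0]+G[i],c0[1]+G[j],S.max()
E
python3 - <<'E'
from ring import *
m=camera_model("wrist")
for sp in(60,75,90): print(ring("w4.png",m,(586,100.5),sp))
p=sense()["eef_pos"];print(p)
# plug edges by row
g=cv2.cvtColor(cv2.imread("pics/w4.png"),cv2.COLOR_BGR2GRAY)
K,R,e=cam(m)
for z in(76,85,95,105,120,135,155):
    u=proj("wrist",p*[1,1,0]+[0,0,z],m)
    row=int(round(u[1])); l=g[row,290:351].astype(int); 
    d=np.diff(cv2.GaussianBlur(l.astype(np.float32)[None],(3,1),0)[0]); c=int(u[0])-290
    print(z,row,round(u[0],1),290.5+c-19+np.argmax(abs(d[c-19:c])),290.5+c+np.argmax(abs(d[c:c+19])))
E
```

```text
(np.float64(586.8), np.float64(100.7), np.float32(61.94215))
(np.float64(586.8), np.float64(100.7), np.float32(57.572533))
(np.float64(586.6), np.float64(100.5), np.float32(52.91903))
[586.78670272  99.93364051 170.48163533]
76 236 318.9 305.5 331.5
85 240 318.9 305.5 332.5
95 244 318.9 305.5 332.5
105 249 318.8 304.5 333.5
120 257 318.7 303.5 334.5
135 266 318.7 301.5 333.5
155 280 318.5 302.5 335.5
```

>>> step_arm --commands "0 0.02 0.06 0 0 0 0;0 0.02 0.06 0.3 0 0 0;0 0.02 0.06 0.45 0 0 0;0 0.02 0.06 0.55 0 0 0;0 0.02 0.06 0.65 0 0 0;0 0.02 0.06 0.75 0 0 0;0 0.02 0.06 0.8 0 0 0;0 0.02 0.06 0.8 0 0 0"

```text
time_s: 7.47
eef_pos: [586.7, 101.2, 162.1]
ee_rot: [-0.0, 0.136, 0.991, -0.0]
force: [-0.3, -1.6, -0.6]
grip_width: 0.192
grip_force: 24.7
```

>>> step_arm --commands "0 0 0 0.1 0 0 0;0 0 0 0.2 0 0 0;0 0 0 0.3 0 0 0;0 0 0 0.4 0 0 0;0 0 0 0.4 0 0 0"

```text
time_s: 7.88
eef_pos: [586.6, 101.2, 157.9]
ee_rot: [-0.0, 0.136, 0.991, -0.0]
force: [0.6, 0.2, -0.4]
grip_width: 0.191
grip_force: 24.7
```

>>> step_arm --commands "0 0 0 0.3 0 0 0;0 0 0 0.6 0 0 0;0 0 0 0.9 0 0 0;0 0 0 1.2 0 0 0;0 0 0 1.5 0 0 0;0 0 0 1.5 0 0 0;0 0 0 1.5 0 0 0"

```text
time_s: 8.47
eef_pos: [586.7, 101.2, 143.0]
ee_rot: [-0.0, 0.136, 0.991, -0.0]
force: [0.6, -0.5, -0.5]
grip_width: 0.193
grip_force: 24.7
```

>>> step_arm --commands "0 0 0 0.3 0 0 0;0 0 0 0.6 0 0 0;0 0 0 0.9 0 0 0;0 0 0 1.2 0 0 0;0 0 0 1.5 0 0 0;0 0 0 1.8 0 0 0;0 0 0 2.1 0 0 0;0 0 0 2.4 0 0 0;0 0 0 2.7 0 0 0;0 0 0 3.0 0 0 0;0 0 0 3.0 0 0 0;0 0 0 3.0 0 0 0"

```text
time_s: 9.47
eef_pos: [586.7, 101.2, 113.1]
ee_rot: [-0.0, 0.136, 0.991, -0.0]
force: [-0.1, -0.4, -0.6]
grip_width: 0.193
grip_force: 24.7
```

Floor expected at TCP z ≈ 104.7; approach it in small rows.

>>> step_arm --commands "0 0 0 0.2 0 0 0;0 0 0 0.4 0 0 0;0 0 0 0.5 0 0 0;0 0 0 0.6 0 0 0;0 0 0 0.7 0 0 0;0 0 0 0.75 0 0 0;0 0 0 0.75 0 0 0;0 0 0 0.75 0 0 0"

```text
time_s: 10.13
eef_pos: [586.7, 101.2, 105.7]
ee_rot: [-0.0, 0.136, 0.991, -0.0]
force: [-0.5, -0.7, -0.8]
grip_width: 0.194
grip_force: 24.7
```

>>> step_arm --commands "0 0 0 0.05 0 0 0;0 0 0 0.05 0 0 0;0 0 0 0.1 0 0 0;0 0 0 0.1 0 0 0"

```text
time_s: 10.47
eef_pos: [586.9, 101.2, 104.9]
ee_rot: [0.0, 0.136, 0.991, 0.0]
force: [0.7, 0.2, 1.1]
grip_width: 0.189
grip_force: 24.8
```

>>> step_arm --commands "0.25 0 0 0 0 0 0;0.25 0 0 0 0 0 0;0.4 0 0 0 0 0 0;0.6 0 0 0 0 0 0;0.6 0 0 0 0 0 0;0.6 0 0 0 0 0 0;0.6 0 0 -2 0 0 0;0.6 0 0 -5 0 0 0;0.6 0 0 -9 0 0 0;0.6 0 0 -12 0 0 0;0.6 0 0 -12 0 0 0;0.6 0 0 -12 0 0 0"

```text
time_s: 11.47
eef_pos: [587.3, 101.2, 226.1]
ee_rot: [0.002, 0.136, 0.991, 0.0]
force: [-0.3, -0.6, -0.5]
grip_width: 0.604
grip_force: 0.0
```

Run:
```python
from h import *
s=sense(); print(s["time_s"],s["eef_pos"],s["force"])
im=capture("scene"); save("s5.png",im); a=cv2.resize(im[220:310,340:520,::-1],(800,400),interpolation=cv2.INTER_CUBIC)
w=cv2.resize(capture("wrist")[...,::-1],(267,200)); 
cv2.imwrite("pics/s5z.png",np.vstack([a,np.pad(w,((0,0),(0,533),(0,0)))]))
ydir=np.array([.269,.963,0]); 
print("seated mid proj",proj("scene",[586.5,100.8,68.5]),"top",proj("scene",[586.5,100.8,131]))
for d in spot_point("scene","plug20_mid")[:2]: print(d)
```

```text
11.4667 [587.25222844 101.23022294 226.08264147] [-0.29201032 -0.62499926 -0.51996313]
seated mid proj [406.58356794 261.04535493] top [409.39972054 235.01657249]
{'xy': [405.9, 260.3], 'score': 0.83}
```

View pics/s5z.png

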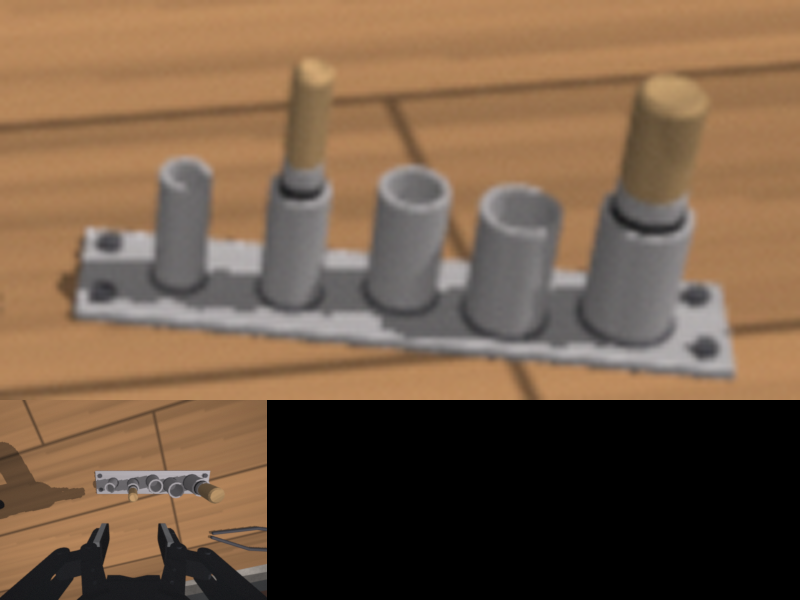

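The picture shows the 20 mm plug standing in the second socket. Its graphite collar sits as low as the 32 mm plug's, and its top at about (409, 234) matches the seated prediction. The gripper is clear of it.

```bash
python3 -c "
from rig import *
print(finish_job())"
```

```text
the job is handed in; nothing more can be done
None
```

The lone plug, the 20 mm one, is released and standing upright on the floor of its own socket. I saw no contact force above a few newtons, I did not go near the other plugs or the mug, and the job is handed in (no verdict was returned).

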